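# Hang the catch pail under the nutmeg dispenser and hold its gate open at the third click

## Task

Hang the small steel pail by its handle on the two wire hooks at the spout of the clear nutmeg dispenser and let go of it, then push the dispenser's red thumb lever down past its first two clicks to the third so that all five nutmegs roll into the pail. The lever springs shut if it is let go: finish with the fingers still holding it down at the third click, the pail hanging freely from the hooks. Leave the sufuria, the plate and the wooden paddle where they are.

Things in the scene. Friction and masses are not known exactly. Their poses are not given: they have to be found in the camera images.
- dispenser: fixed counter dispenser: white foot 290 x 170 x 8 mm and column, sloped clear channel (14 degrees, 34 mm wide) with five nutmegs in single file behind a grey gate. The spout looks along its -x (at yaw 0 to the robot). Origin: on the counter below the hook seat. Within 95 mm of the seat only the lever (at y = +90) rises more than 30 mm over the seat.
- spout_lip (a point): middle of the spout's lip, where nutmegs roll off: floor of the open channel, 40 mm behind the hook seat (dispenser x = +40 mm), 168 mm above the counter, 42 mm lower than a hung bar. It overhangs the rear half of the hung pail, so the pail cannot be lowered there from high up: bring it in level from in front (-x of the hooks) with the bar 20 to 35 mm above the seat, then lower it.
- hook_seat (a point): midpoint of where the centre line of the handle bar rests when hung, 210 mm above the counter. Axes as the dispenser. Two upturned 6 mm wire hooks at y = +36 and -36 mm make open-topped cradles for a bar along y; the front tips rise 10 mm and the rear wires 17 mm above the seat, 28 mm apart at the top. A bar 20 mm above the seat passes clear over the front tips.
- lever_shaft (a point): axis of the lever's shaft, on the dispenser's centre plane: x = +85 mm, 222 mm above the counter, shaft along the dispenser's y.
- lever_pad (a point): middle of the top face of the red thumb pad (34 mm long, 28 wide, 8 thick) on the gate lever; moves with it. 75 mm in front (-x) of the shaft, at y = +90 mm. At rest the lever slopes up 0.38 rad from the shaft (pad in dispenser frame: x +15, y +90, z 250 mm); at joint value q its angle is 0.38 - q, so the pad is about 65 mm lower at the third click.
- gate_lever (a joint): angle of the gate lever in rad: 0 at rest (gate shut), grows as the pad is pushed down. Clicks (detents) at 0.30 (first), 0.60 (second) and 0.90 (third), end stop at 0.93. A spring drives it shut again from any angle: 2 to 9 N down on the pad are needed, most just before each click and least just after the crest. Only at the third click is the gate high enough for the nutmegs to pass.
- pail: loose small stainless pail, 116 mm wide at the rim, 96 mm at the foot, 75 mm high, about 200 g, open top, with a stiff upright square handle of 5 mm wire that does not fold. Origin: centre of the underside; z up; the handle bar lies along the pail's y.
- pail_bar (a point): middle of the pail's handle bar, 170 mm above the pail's underside (95 mm above the rim). A wooden grip sleeve 12 mm thick and 34 mm long sits there; the bare 5 mm wire goes on at both sides to the uprights at y = +58 and -58 mm.
- nutmeg1: whole nutmeg, brown, round, 30 mm across, 12 g, in the dispenser's channel (number 1 counted from the gate). Origin: its centre.
- nutmeg2: whole nutmeg, brown, round, 30 mm across, 12 g, in the dispenser's channel (number 2 counted from the gate). Origin: its centre.
- nutmeg3: whole nutmeg, brown, round, 30 mm across, 12 g, in the dispenser's channel (number 3 counted from the gate). Origin: its centre.
- nutmeg4: whole nutmeg, brown, round, 30 mm across, 12 g, in the dispenser's channel (number 4 counted from the gate). Origin: its centre.
- nutmeg5: whole nutmeg, brown, round, 30 mm across, 12 g, in the dispenser's channel (number 5 counted from the gate). Origin: its centre.
- sufuria: bystander: loose aluminium-coloured cooking pot without handles, 195 mm over its flange, 86 mm high. Origin: centre of the underside. Leave it.
- plate: bystander: loose white ceramic side plate, 170 mm across, 18 mm high. Origin: centre of the underside. Leave it.
- paddle: bystander: loose wooden cooking paddle lying flat, 295 mm long, 52 mm wide at the blade, 11 mm thick. Origin: under its middle, long axis x. Leave it.

How it is judged:
On the way, in this order (a step that is already met when the one before it is completed fails the run):
1. the pail hangs by its handle bar in both hooks, let go by the gripper (x of pail_bar in the frame of hook_seat between -0.01 and 0.01 m and y of pail_bar in the frame of hook_seat between -0.025 and 0.025 m and z of pail_bar in the frame of hook_seat between -0.006 and 0.008 m and angle between pail's own z axis and vertical below 0.25 rad and height (world z) of pail above 0.025 m and contact force between each of the arm, the fingers and pail below 0.05 N and contact force between pail and dispenser above 0.5 N), for 0.3 s.
2. with the pail hanging, the fingers have the lever down at its third click (all of step 1 and value of joint gate_lever above 0.82 rad and contact force between the fingers and dispenser above 1.5 N), for 0.3 s.
At the end, for the whole second after the job is handed in: Pail hangs by its bar in the hooks (within 10 mm front to back, 25 mm sideways, seated, tilt under 0.25 rad), untouched by the robot; fingers hold the lever at its third click (joint above 0.82 rad, force above 1.5 N); all five nutmegs lie in the pail (all of step 2 and horizontal distance between each of nutmeg1, nutmeg2, nutmeg3, nutmeg4, nutmeg5 and pail below 0.055 m and z of nutmeg1 in the frame of pail between 0.005 and 0.085 m and z of nutmeg2 in the frame of pail between 0.005 and 0.085 m and z of nutmeg3 in the frame of pail between 0.005 and 0.085 m and z of nutmeg4 in the frame of pail between 0.005 and 0.085 m and z of nutmeg5 in the frame of pail between 0.005 and 0.085 m); the arm keeps its last pose, push and grip.
It fails at once if the sufuria is shifted by more than 30 mm (distance of sufuria from where it was at the start of the episode above 0.03 m).
It fails at once if the plate is shifted by more than 30 mm (distance of plate from where it was at the start of the episode above 0.03 m).
It fails at once if the paddle is shifted by more than 30 mm (distance of paddle from where it was at the start of the episode above 0.03 m).
It also fails if it takes over 54 s, if anything falls off the work surface, if the arm or the gripper's body presses on something with over 40 N, if the wrist force passes 120 N, or if a joint passes its speed limit or range.

## Robot

A 6-joint arm with a two-finger parallel gripper is mounted at the origin on the work surface. World frame = base frame: x ahead of the robot, y to its left, z up, the work surface at z = 0. Lengths are in m, angles in rad, forces in N, time in s.
With the tool pointing down it reaches from about 0.375 to 0.975 m from the base axis. Payload 3.8 kg.
Tool frame: the origin (TCP) lies at the centre of the arm's flange, where the gripper is bolted on; the fingertips stand 166 mm ahead of it and the grasp point (between the pads) lies 147 mm ahead of it (hold_point_z is the distance from the TCP to the grasp point, in m); z points along the fingers, y is the line along which they close (so a half turn about z gives the same grasp; the last joint's range is limited). The gripper opens to 88 mm and grips with 3 to 60 N. Pads are 18 mm wide; open, the fingers measure 123 mm over their backs; the gripper's body (75 mm by 187 mm) begins 45 mm behind the grasp point.
Start: joints at [1.196, 0.264, 1.604, -0, 1.274, -0.037], TCP at [0.224, 0.637, 0.405] pointing down, gripper open.
Joint ranges: [-2.63, 2.63], [-0.94, 2.18], [0.31, 2.57], [-1.31, 4.45], [0, 2.66], [-2.55, 2.55]. Speed limits (rad/s): [2.57, 2.57, 3.14, 3.14, 3.14, 3.14].

## Interface

Orientations are given as a unit quaternion [w, x, y, z].
In Python, from station import get_obs, snapshot, job_done, boxes_of, pinpoint, hold_point_z gives the robot as it stands. The module is installed in compiled form; this text tells all that it offers.
- The arm moves only by the tool send_rows, never from a script. Its argument "increments" is a list that holds one entry, the list of rows, each a list of 5 numbers: the finger opening in cm, from 0 to 8.81, then the shift along the world's x, y, z in cm, then the turn about the world's z in rad. In form: [[[hand, dx, dy, dz, yaw], ...]]. A call has 1 to 12 rows; each row is the pose to reach, as a shift and turn from the pose commanded when the call began; what a row does not reach only later rows make up. A row lasts 1/8 s, in which the tool goes at most 62.5 mm and 10.7 degrees, less where a joint would pass 70% of its speed; a pose out of reach is approached as far as the arm can. A call with a gripper value outside its range is refused whole. The fingers move at their own pace and stop on an object; "force" is the grip in N (left out, the last holds). Time passes only in rows, so rows that repeat a pose let the fingers close. It gives the time, the measured TCP pose, the force, the opening and the grip force at its end, in the units of the state.
- get_obs(): the state, without advancing time (a new reading comes with each control period).
- snapshot(name): name is "side" or "top" or "wrist"; returns a dict with "img" (420x560x3 uint8, red, green, blue), "fx", "fy", "cx", "cy" (pixels), "dist_coeffs" ([k1, k2, p1, p2, k3] as OpenCV has them; the pictures are not rectified), "R" (3x3) and "t" (3): a world point X has camera coordinates R X + t; the wrist camera has in their place "hand_eye" (4x4, takes a point from camera to tool coordinates, whose origin is the TCP and whose axes are the flange's). Camera axes: x right, y down, z forward; pixel columns grow to the right and rows downward; lengths in m; the calibration is good to about 2 mm. A picture is of the moment at which its call begins: read the wrist's pose just before it. There is no depth.
- job_done(): hands the job in; it is judged then, once.
Trained networks look in the newest picture that a camera, given by its name, has taken for a name from the list of things; names that differ only in an ending like _2 or _b are one class to them, and where a whole thing is asked for, a point or a joint stands for the part that bears it (a point fixed in the world has none). Each returns a list of dicts, best first, with "confidence" (0 to 1); they miss things now and then, are a little off and sometimes report something else, mostly with a low value. They report only what shows in the picture. A call takes as long as a camera call.
- boxes_of(query, camera): "position" ([x, y, z] in m, in the coordinates of the camera as it stood for that picture, good to about 4 mm: the middle of the surface that is visible of it).
- pinpoint(query, camera): "position" ([x, y, z] in m, in the coordinates of the camera as it stood for that picture, good to about 4 mm: a listed point, or the origin of a listed thing).
The state is a dict: "time": time; "joint_pos": joint angles; "joint_velocities": joint speeds; "effort": joint torques, N m; "tool_pos": TCP position; "tcp_rot": TCP orientation; "contact_force": force on the tool from outside, world axes, zero at the start; "ft_torque": the same for the moment, N m; "finger_gap": opening from 0.0 (shut) to 1.0 (fully open); "grasp_force": force on a finger pad.
Only numpy, scipy, OpenCV 4.12 (cv2) and the standard library are available. Lean on these libraries where they do the work, as an engineer would, in place of code of your own. Each camera call takes 0.05 s, during which the arm holds its last target. There are 200 camera calls.

## Working session

There is one attempt and no reset: what is moved stays moved. The work goes in short steps, Python scripts to look and compute and a tool call to move; the robot and the scene stay as the last step left them, time stands still between calls to the robot, and variables do not carry over. Pictures are saved under pics/ and viewed, at most 10 in all, crops included, and the job is handed in when it is done.

Besides the shell and the picture viewer there is one more tool, called after "Call:" by a JSON object that holds its "name" and its "arguments". send_rows: Moves the arm, as the interface text tells. Its arguments: {"type":"object","properties":{"increments":{"type":"array","items":{"type":"array","items":{"type":"array","items":{"type":"number"}}}},"force":{"type":"number"}},"required":["increments"]}

```bash
mkdir -p pics
cat > h.py <<'E'
import numpy as np, cv2
from station import *
from scipy.spatial.transform import Rotation as Ro
def world(p,s,o=None):
    p=np.array(p)
    if 'R' in s: return np.array(s['R']).T@(p-np.array(s['t']))
    q=np.array(s['hand_eye'])@np.r_[p,1]; w,x,y,z=o['tcp_rot']
    return Ro.from_quat([x,y,z,w]).as_matrix()@q[:3]+np.array(o['tool_pos'])
def save(s,n): cv2.imwrite('pics/'+n+'.png',np.array(s['img'])[:,:,::-1])
def find(cam,pts,save_as=None):
    o=get_obs(); s=snapshot(cam)
    if save_as: save(s,save_as)
    for q in pts:
        for d in pinpoint(q,cam)[:2]: print(cam,q,round(d['confidence'],2),world(d['position'],s,o).round(4))
    return s,o
E
python3 - <<'E'
from h import *
P=['pail','pail_bar','hook_seat','lever_pad','lever_shaft','spout_lip','dispenser','sufuria','plate','paddle']
for c in ['side','top']: find(c,P,c+'0')
o=get_obs();print(o['time'],o['tool_pos'],o['tcp_rot'])
E
```

```text
side pail 0.92 [ 4.539e-01 -2.183e-01 -4.000e-04]
side pail 0.62 [0.5489 0.0752 0.1684]
side pail_bar 0.89 [ 0.4544 -0.2217  0.169 ]
side hook_seat 0.76 [0.5152 0.0876 0.2066]
side lever_pad 0.73 [0.5161 0.0876 0.2078]
side lever_pad 0.54 [0.5481 0.1757 0.2482]
side lever_shaft 0.82 [0.5944 0.0716 0.2227]
side lever_shaft 0.58 [ 7.079e-01 -3.316e-01 -7.000e-04]
side spout_lip 0.66 [0.5507 0.0766 0.169 ]
side dispenser 0.82 [0.5092 0.0853 0.0033]
side dispenser 0.47 [ 0.4537 -0.2172  0.0008]
side sufuria 0.97 [ 0.7089 -0.3309  0.0028]
side plate 0.63 [0.5716 0.4208 0.0016]
side plate 0.31 [0.5104 0.0878 0.002 ]
side paddle 0.63 [ 0.361   0.2951 -0.0026]
top pail 0.56 [ 0.4517 -0.2179 -0.0006]
top pail_bar 0.8 [ 0.4517 -0.2197  0.1686]
top hook_seat 0.72 [0.5142 0.0884 0.2122]
top hook_seat 0.24 [0.5556 0.0797 0.1649]
top lever_pad 0.73 [0.5492 0.1709 0.254 ]
top lever_shaft 0.82 [0.5951 0.0698 0.2175]
top spout_lip 0.74 [0.5547 0.0799 0.1677]
top dispenser 0.76 [ 5.16e-01  9.07e-02 -2.00e-04]
top sufuria 0.85 [ 0.7114 -0.3352  0.0028]
top plate 0.59 [ 0.5715  0.4234 -0.0051]
top paddle 0.66 [0.3668 0.2888 0.0017]
1.1 [0.22372371 0.63683587 0.40468445] [ 6.98584605e-06  1.68108896e-01  9.85768431e-01 -1.47353040e-05]
```

View pics.

View pics/top0.png

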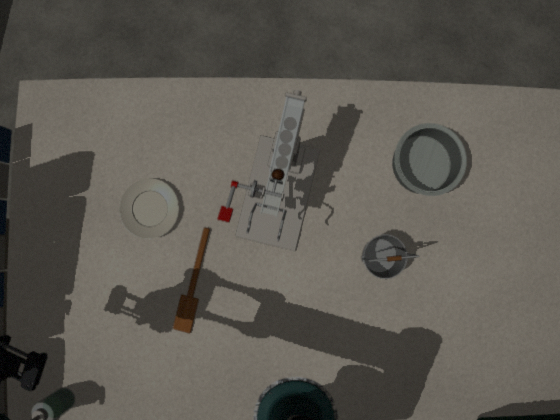

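View pics/side0.png

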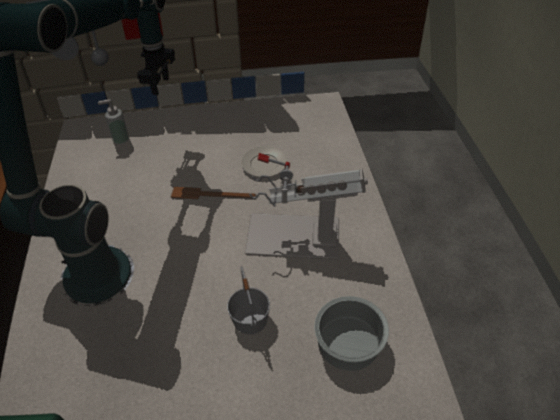

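Call:
{"name": "send_rows", "arguments": {"increments": [[[8.8, 5, -5, 4, -0.15], [8.8, 9, -10, 7, -0.3], [8.8, 13, -15, 8, -0.45], [8.8, 17, -20, 8, -0.6], [8.8, 20, -25, 8, -0.75], [8.8, 21, -30, 8, -0.9], [8.8, 22, -36, 8, -1.0], [8.8, 22, -42, 8, -1.1], [8.8, 22, -48, 8, -1.1], [8.8, 22, -54, 8, -1.1], [8.8, 22, -60, 8, -1.1], [8.8, 22, -66, 8, -1.1]]]}}

```text
time: 2.6
tool_pos: [0.4431, -0.0251, 0.4851]
tcp_rot: [0.001, 0.659, 0.753, 0.0]
contact_force: [1.1, -0.1, -0.6]
finger_gap: 1.0
grasp_force: 0.0
```

Call:
{"name": "send_rows", "arguments": {"increments": [[[8.8, 0, -6, 0, 0], [8.8, 0, -12, 0, 0], [8.8, 0.5, -18, 0, 0], [8.8, 1, -19.5, 0, 0], [8.8, 1, -19.5, 0, 0]]]}}

```text
time: 3.22
tool_pos: [0.4538, -0.2186, 0.4845]
tcp_rot: [-0.0, 0.659, 0.752, 0.0]
contact_force: [0.1, 1.3, 0.3]
finger_gap: 0.997
grasp_force: 0.0
```

Run:
```python
from h import *
s,o=find('wrist',['pail','pail_bar'],'w1')
print(o['time'],o['tool_pos'],o['tcp_rot'],s['hand_eye'],o['joint_pos'])
```

```text
wrist pail 0.79 [ 0.4537 -0.226  -0.0013]
wrist pail_bar 0.96 [ 0.4527 -0.2201  0.168 ]
3.225 [ 0.45381837 -0.21862322  0.48447937] [-4.75147584e-04  6.59226059e-01  7.51944632e-01  2.19270701e-04] [[-5.19117548e-07 -9.53627417e-01 -3.00989617e-01  7.82677293e-02]
 [ 9.99999999e-01  1.41271622e-05 -4.64838850e-05  8.66799643e-04]
 [ 4.85804363e-05 -3.00989616e-01  9.53627416e-01  2.00047683e-02]
 [ 0.00000000e+00  0.00000000e+00  0.00000000e+00  1.00000000e+00]] [-4.98606037e-01 -1.04957405e-01  1.85482938e+00  6.46581657e-04
  1.39255165e+00 -6.29938941e-01]
```

View pics/w1.png

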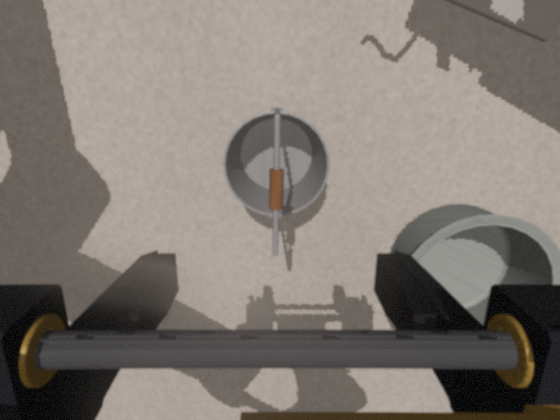

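Call:
{"name": "send_rows", "arguments": {"increments": [[[8.8, -0.1, -0.2, -6, 0], [8.8, -0.1, -0.2, -12, 0], [8.8, -0.1, -0.2, -16.5, 0], [8.8, -0.1, -0.2, -16.5, 0], [3, -0.1, -0.2, -16.5, 0], [0, -0.1, -0.2, -16.5, 0], [0, -0.1, -0.2, -16.5, 0], [0, -0.1, -0.2, -16.5, 0], [0, -0.1, -0.2, -16.5, 0], [0, -0.1, -0.2, -16.5, 0]]], "force": 30}}

```text
time: 4.62
tool_pos: [0.4526, -0.2202, 0.3197]
tcp_rot: [-0.0, 0.659, 0.752, -0.0]
contact_force: [0.3, 0.9, -0.6]
finger_gap: 0.341
grasp_force: 0.0
```

Call:
{"name": "send_rows", "arguments": {"increments": [[[0, 0, 0, 0, 0], [0, 0, 0, 0, 0], [0, 0, 0, 0, 0], [0, 0, 0, 0, 0], [0, 0, 0, 0, 0], [0, 0, 0, 0, 0]]]}}

```text
time: 5.38
tool_pos: [0.4526, -0.2201, 0.3196]
tcp_rot: [-0.0, 0.659, 0.753, -0.0]
contact_force: [0.8, -0.3, -1.4]
finger_gap: 0.123
grasp_force: 30.0
```

Call:
{"name": "send_rows", "arguments": {"increments": [[[0, 0, 0, 3, 0], [0, 0, 0, 6, 0], [0, -0.5, 3, 7, -0.05], [0, -1, 7, 7, -0.1], [0, -2, 12, 7, -0.15], [0, -3, 17, 7, -0.2], [0, -4, 22, 7, -0.25], [0, -5, 27, 7, -0.3], [0, -5.5, 31, 7, -0.345], [0, -5.6, 33.4, 7, -0.345], [0, -5.6, 33.4, 7, -0.345], [0, -5.6, 33.4, 7, -0.345]]]}}

```text
time: 6.88
tool_pos: [0.3966, 0.1133, 0.3894]
tcp_rot: [0.0, 0.778, 0.628, -0.001]
contact_force: [-0.2, -0.4, -2.0]
finger_gap: 0.124
grasp_force: 30.0
```

Run:
```python
from h import *
for c in ['wrist','top','side']:
    s,o=find(c,['pail_bar','hook_seat','spout_lip','lever_shaft','lever_pad'],c+'2')
print(o['time'],o['tool_pos'],o['tcp_rot'],o['grasp_force'],o['finger_gap'])
```

```text
wrist pail_bar 0.87 [0.3978 0.1128 0.24  ]
wrist hook_seat 0.97 [0.5149 0.0835 0.2083]
wrist spout_lip 0.92 [0.5502 0.0794 0.1689]
top hook_seat 0.93 [0.5155 0.088  0.2102]
top spout_lip 0.74 [0.5531 0.0809 0.1666]
top lever_shaft 0.89 [0.5967 0.0682 0.2166]
top lever_pad 0.55 [0.5466 0.1679 0.2515]
side spout_lip 0.97 [0.551  0.0767 0.1685]
side spout_lip 0.16 [0.5094 0.0841 0.0059]
side lever_shaft 0.85 [0.5967 0.0708 0.2205]
side lever_shaft 0.69 [0.4004 0.1138 0.2391]
side lever_pad 0.82 [0.5522 0.1739 0.2483]
7.475 [0.3967399  0.11373576 0.38971854] [ 3.09361425e-05  7.78028726e-01  6.28228701e-01 -2.05135870e-06] 30.00469833612442 0.1181220232416489
```

View pics/wrist2.png

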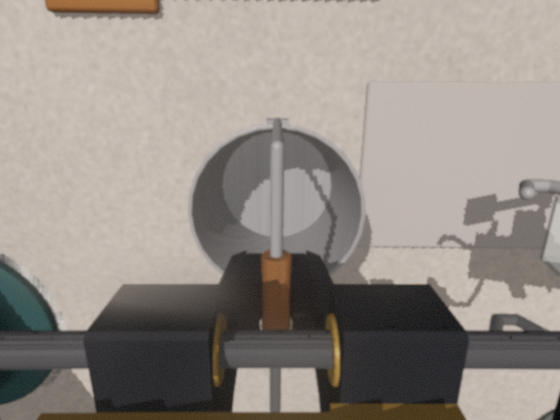

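View pics/side2.png

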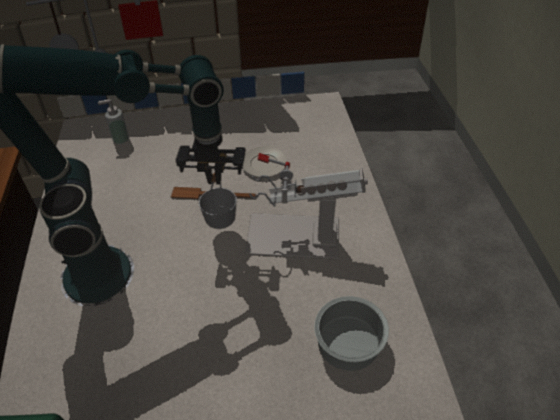

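Call:
{"name": "send_rows", "arguments": {"increments": [[[0, 2, -0.4, 0, 0], [0, 4.5, -1, 0, 0], [0, 7, -1.5, 0, 0], [0, 9, -2, 0, 0], [0, 11, -2.4, 0, 0], [0, 11.8, -2.6, 0, 0], [0, 11.8, -2.6, 0, 0], [0, 11.8, -2.6, 0, 0], [0, 11.8, -2.6, 0, 0]]]}}

```text
time: 8.9
tool_pos: [0.5141, 0.088, 0.3897]
tcp_rot: [-0.0, 0.778, 0.628, -0.0]
contact_force: [0.5, -0.3, -2.6]
finger_gap: 0.123
grasp_force: 30.0
```

Run:
```python
from h import *
s,o=find('wrist',['pail_bar','hook_seat','spout_lip'],'w3')
print(o['time'],o['tool_pos'],o['contact_force'],o['finger_gap'])
```

```text
wrist pail_bar 0.59 [0.5135 0.0865 0.2374]
wrist spout_lip 0.56 [0.5521 0.0772 0.1662]
8.9 [0.51411681 0.08798921 0.38973547] [ 0.52738988 -0.25227176 -2.57873726] 0.12264379279238741
```

View pics/w3.png

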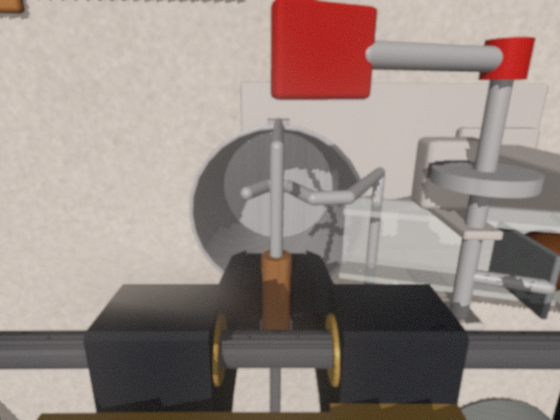

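Call:
{"name": "send_rows", "arguments": {"increments": [[[0, 0, 0, -1, 0], [0, 0, 0, -2, 0], [0, 0, 0, -2.6, 0], [0, 0, 0, -3, 0], [0, 0, 0, -3, 0], [0, 0, 0, -3, 0]]]}}

```text
time: 9.85
tool_pos: [0.5148, 0.0879, 0.3599]
tcp_rot: [0.0, 0.778, 0.628, 0.0]
contact_force: [-0.2, -0.9, -1.8]
finger_gap: 0.124
grasp_force: 30.0
```

Call:
{"name": "send_rows", "arguments": {"increments": [[[0, 0, 0, -0.2, 0], [0, 0, 0, -0.2, 0], [0, 0, 0, -0.2, 0]]]}}

```text
time: 10.22
tool_pos: [0.515, 0.0879, 0.3587]
tcp_rot: [0.0, 0.778, 0.628, 0.001]
contact_force: [-1.9, -1.0, 5.3]
finger_gap: 0.121
grasp_force: 30.0
```

Call:
{"name": "send_rows", "arguments": {"increments": [[[2, 0, 0, 0, 0], [2.5, 0, 0, 0, 0], [3, 0, 0, 0, 0], [3, 0, 0, 0, 0], [3, 0, 0, 0, 0], [3, 0, 0, 0, 0], [3, 0, 0, 1, 0], [3, 0, 0, 3, 0], [3, 0, 0, 6, 0], [3, 0, 0, 9, 0], [3, 0, 0, 10, 0], [3, 0, 0, 10, 0]]]}}

```text
time: 11.72
tool_pos: [0.5148, 0.0879, 0.4585]
tcp_rot: [0.0, 0.778, 0.628, 0.001]
contact_force: [-0.1, -0.6, -0.2]
finger_gap: 0.338
grasp_force: 0.0
```

Run:
```python
from h import *
s,o=find('wrist',['pail','pail_bar','lever_pad','hook_seat'],'w4')
s,o=find('top',['lever_pad','pail','pail_bar'])
print(o['time'],o['tool_pos'],o['contact_force'],o['finger_gap'],o['joint_pos'])
```

```text
wrist pail 0.67 [0.515  0.0825 0.0415]
wrist pail_bar 0.58 [0.5113 0.0897 0.2098]
wrist lever_pad 0.72 [0.5495 0.1716 0.2471]
11.975 [0.51437349 0.08780198 0.45615308] [ 4.41452110e-05  7.06812711e-01 -5.91429545e-01] 0.3393338288116652 [ 1.21335165e-01 -5.62548858e-02  1.86089998e+00 -1.24719855e-05
  1.33957664e+00  3.33343297e-01]
```

View pics/w4.png

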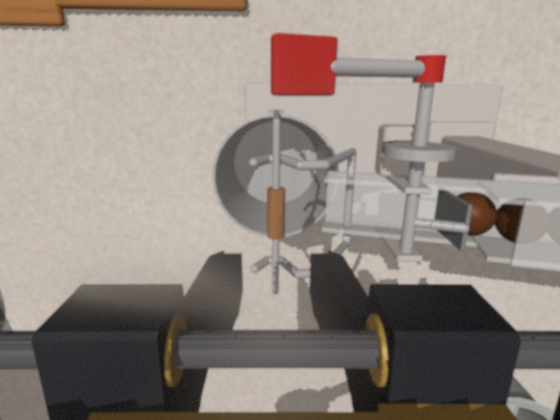

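Call:
{"name": "send_rows", "arguments": {"increments": [[[0, 1.5, 4.5, 0.5, 0], [0, 2.7, 8.6, 0.5, 0], [0, 2.7, 8.6, 0, 0], [0, 2.7, 8.6, 0, 0], [0, 2.7, 8.6, 0, 0], [0, 2.7, 8.6, 0, 0], [0, 2.7, 8.6, 0, 0], [0, 2.7, 8.6, 0, 0], [0, 2.7, 8.6, -1, 0], [0, 2.7, 8.6, -2, 0], [0, 2.7, 8.6, -2.5, 0], [0, 2.7, 8.6, -2.5, 0]]], "force": 15}}

```text
time: 13.68
tool_pos: [0.5415, 0.1738, 0.4317]
tcp_rot: [-0.0, 0.778, 0.628, -0.001]
contact_force: [0.3, -0.1, -0.5]
finger_gap: 0.001
grasp_force: 0.0
```

Run:
```python
from h import *
s,o=find('wrist',['lever_pad'],'w5')
print(o['time'],o['tool_pos'],o['contact_force'],o['finger_gap'],o['joint_pos'])
```

```text
wrist lever_pad 0.87 [0.5496 0.1726 0.2504]
13.675 [0.54149035 0.1738416  0.43165761] [ 0.3428362  -0.07092586 -0.48965828] 0.000568672502644697 [ 2.66858002e-01  4.79625998e-02  1.80184412e+00 -2.22243816e-05
  1.29350619e+00  4.78779838e-01]
```

View pics/w5.png

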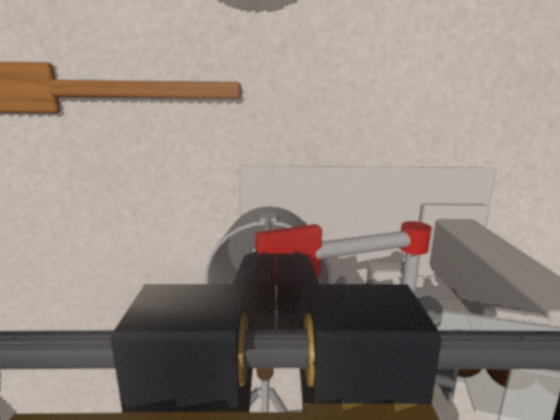

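Call:
{"name": "send_rows", "arguments": {"increments": [[[0, 0, 0, -0.8, 0], [0, 0, 0, -1.6, 0], [0, 0, 0, -2.4, 0], [0, 0, 0, -3.2, 0], [0, 0, 0, -4, 0], [0, 0, 0, -4.8, 0], [0, 0, 0, -5.6, 0], [0, 0, 0, -6.3, 0], [0, 0, 0, -7, 0], [0, 0, 0, -7.4, 0], [0, 0, 0, -7.4, 0]]]}}

```text
time: 15.15
tool_pos: [0.5423, 0.1737, 0.3589]
tcp_rot: [0.001, 0.778, 0.628, 0.001]
contact_force: [0.0, 0.2, 4.4]
finger_gap: 0.004
grasp_force: 1.8
```

Call:
{"name": "send_rows", "arguments": {"increments": [[[0, 0, 0, -0.3, 0], [0, 0, 0, -0.5, 0], [0, 0, 0, -0.6, 0], [0, 0, 0, -0.6, 0]]]}}

```text
time: 15.65
tool_pos: [0.5416, 0.1738, 0.3525]
tcp_rot: [-0.0, 0.778, 0.628, -0.0]
contact_force: [-0.0, -0.3, 3.9]
finger_gap: 0.001
grasp_force: 1.7
```

Call:
{"name": "send_rows", "arguments": {"increments": [[[0, 0, 0, -0.15, 0], [0, 0, 0, -0.15, 0], [0, 0, 0, -0.15, 0]]]}}

```text
time: 16.02
tool_pos: [0.5417, 0.1738, 0.3513]
tcp_rot: [0.0, 0.778, 0.628, 0.0]
contact_force: [0.1, -0.6, 4.8]
finger_gap: 0.002
grasp_force: 2.0
```

Call:
{"name": "send_rows", "arguments": {"increments": [[[0, 0, 0, -0.15, 0], [0, 0, 0, -0.15, 0], [0, 0, 0, -0.15, 0]]]}}

```text
time: 16.4
tool_pos: [0.5418, 0.1739, 0.35]
tcp_rot: [0.0, 0.778, 0.628, 0.0]
contact_force: [-0.0, -0.1, 5.6]
finger_gap: 0.006
grasp_force: 2.3
```

Run:
```python
from h import *
s,o=find('wrist',['lever_pad'],'w6')
s,o=find('side',['lever_pad','pail']+['nutmeg%d'%i for i in (1,)],'s6')
for d in pinpoint('nutmeg1','side')[:6]: print(d['confidence'],world(d['position'],s).round(3))
i=np.array(s['img'])[120:260,180:400][:,:,::-1]
w=cv2.imread('pics/w6.png')
cv2.imwrite('pics/c6.png',np.hstack([cv2.resize(i,(400,300)),cv2.resize(w,(400,300))]))
print(o['contact_force'])
```

```text
wrist lever_pad 0.65 [0.55   0.1701 0.1855]
side lever_pad 0.91 [0.5529 0.1732 0.1807]
side pail 0.89 [0.5131 0.0901 0.0381]
side nutmeg1 0.44 [0.4906 0.1008 0.0581]
side nutmeg1 0.35 [0.5125 0.0877 0.0589]
0.44 [0.491 0.101 0.058]
0.35 [0.513 0.088 0.059]
[0.37579703 0.59286285 5.99976516]
```

View pics/c6.png

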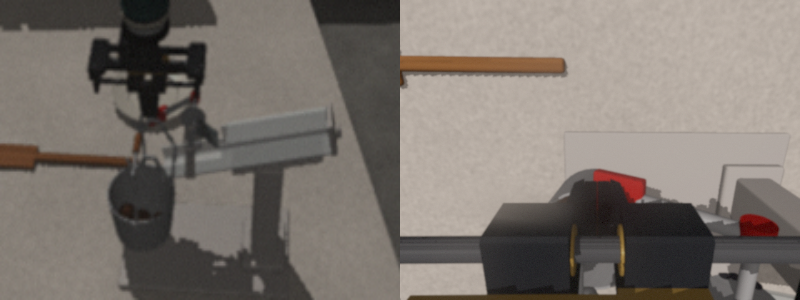

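Call:
{"name": "send_rows", "arguments": {"increments": [[[0, 0, 0, -0.15, 0], [0, 0, 0, -0.15, 0], [0, 0, 0, -0.15, 0], [0, 0, 0, -0.15, 0]]]}}

```text
time: 17.25
tool_pos: [0.5419, 0.1739, 0.3488]
tcp_rot: [0.0, 0.778, 0.628, 0.0]
contact_force: [0.1, -0.7, 6.7]
finger_gap: 0.006
grasp_force: 2.6
```

Call:
{"name": "send_rows", "arguments": {"increments": [[[0, 0, 0, -0.1, 0], [0, 0, 0, -0.1, 0], [0, 0, 0, -0.1, 0], [0, 0, 0, -0.1, 0]]]}}

```text
time: 17.75
tool_pos: [0.542, 0.1738, 0.3479]
tcp_rot: [0.0, 0.778, 0.628, 0.001]
contact_force: [0.7, -0.5, 5.6]
finger_gap: 0.012
grasp_force: 2.8
```

Call:
{"name": "send_rows", "arguments": {"increments": [[[0, 0, 0, -0.15, 0], [0, 0, 0, -0.15, 0], [0, 0, 0, -0.15, 0], [0, 0, 0, -0.15, 0]]]}}

```text
time: 18.25
tool_pos: [0.5421, 0.1739, 0.3467]
tcp_rot: [0.0, 0.778, 0.628, 0.001]
contact_force: [0.5, -0.6, 7.1]
finger_gap: 0.004
grasp_force: 3.1
```

Call:
{"name": "send_rows", "arguments": {"increments": [[[0, 0, 0, -0.15, 0], [0, 0, 0, -0.15, 0], [0, 0, 0, -0.15, 0], [0, 0, 0, -0.15, 0]]]}}

```text
time: 18.75
tool_pos: [0.5422, 0.1739, 0.3463]
tcp_rot: [0.001, 0.778, 0.628, 0.001]
contact_force: [-0.7, -1.0, 12.3]
finger_gap: 0.006
grasp_force: 5.5
```

Run:
```python
from h import *
s,o=find('side',['lever_pad','pail','pail_bar'],'s7')
for d in boxes_of('nutmeg1','side')[:8]: print(round(d['confidence'],2),world(d['position'],s).round(3))
t=snapshot('top')
for d in boxes_of('nutmeg1','top')[:8]: print('top',round(d['confidence'],2),world(d['position'],t).round(3))
i=np.array(s['img'])[150:230,220:390][:,:,::-1]; j=np.array(t['img'])[80:240,210:350][:,:,::-1]
cv2.imwrite('pics/c7.png',np.hstack([cv2.resize(i,(450,400),interpolation=3),cv2.resize(j,(350,400),interpolation=3)]))
print(o['contact_force'])
```

```text
side lever_pad 0.59 [0.5543 0.1729 0.1834]
side pail 0.72 [0.5131 0.0899 0.0394]
side pail 0.38 [0.5947 0.0701 0.2231]
side pail_bar 0.81 [0.512  0.0859 0.2078]
side pail_bar 0.6 [0.5681 0.4203 0.0028]
0.44 [0.488 0.096 0.067]
0.34 [0.658 0.034 0.075]
top 0.59 [0.539 0.078 0.069]
top 0.57 [ 0.72  -0.353  0.01 ]
top 0.39 [0.507 0.089 0.063]
top 0.39 [0.484 0.071 0.066]
top 0.38 [0.52  0.059 0.069]
[-0.71983564 -0.98474647 12.311424  ]
```

View pics/c7.png

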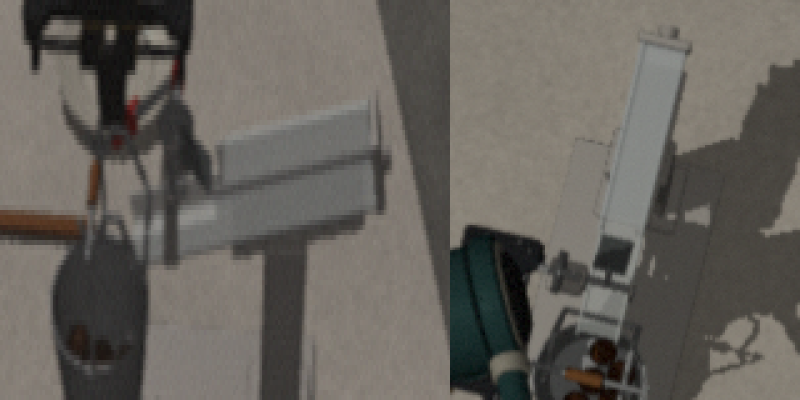

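The channel is empty, and the nutmegs are in the pail: five distinct positions across the two cameras, all within 40 mm of its axis. The pail hangs on the hooks, and the lever is held at its stop with 12 N.

```bash
python3 -c "
from station import *
print(job_done())"
```

```text
the job is handed in; nothing more can be done
None
```

I handed the job in at about 19 s of the 54 s allowed; no verdict came back. The last pictures show the pail hanging on both hooks, the channel empty with the nutmegs in the pail (five positions found, but no single picture shows all five), and the fingers holding the lever against its stop with about 12 N.

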